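# Set the pepper mill's grind

### The job

Turn the clamp knob on the mill stand clockwise until it clicks over into its locked seat, so that the pepper mill is held fast. Then screw the mill's knurled top nut down (clockwise) until it bottoms out, and back it off a quarter turn for a medium grind. Finish still gripping the nut between the fingers, keeping it at that setting, with the knob still locked and the other things on the worktop left where they stand.

Things in the scene. Friction and masses are not known exactly. Their poses are not given: they have to be found in the camera images.
- stand: The mill stand, fixed to the worktop: a grey plate 120 x 260 x 12 mm (x, y, z). Origin: centre of its underside on the worktop; position and yaw vary. On it, at y = +70 mm of its own frame, a stainless pepper mill, 58 mm across at the foot, is gripped low down by a dark steel jaw (neither turns); at y = -70 mm a grey block 60 x 60 mm, top 57 mm above the worktop, carries the black clamp knob.
- clamp_knob (a joint): Clamp knob angle (rad), about the vertical, growing clockwise seen from above. 0: open seat (start). An over-centre detent resists with up to about 0.2 N m (most at the start), fading to nothing at 0.6 rad; past that the knob is pulled on and stays in its locked seat, a stop at 1.2 rad. Let go short of 0.6 it falls back to 0.
- knob_grip (a point): Centre of the knob's raised bar, on the turning axis, 75 mm above the worktop. The bar is 46 mm long (this point's x axis, it turns with the knob; along the stand's x when open), 12 mm thick (y) and 24 mm high, its top 12 mm above this point; it stands on a 42 mm disc 6 mm thick. Grip the thickness from above.
- top_nut: The mill's knurled steel top nut: an upright cylinder 32 mm in diameter and 22 mm high with a small dark pip on top near its rim. Origin: centre of its underside, on its vertical turning axis, 134 mm above the worktop when bottomed; this frame rises with the nut but does not spin. Below it the mill's neck is 26 to 28 mm across for 14 mm, then widens to the 54 mm shoulder.
- nut_turn (a joint): Nut angle (rad): 0 when bottomed out (hard stop on the mill's neck), growing as it is unscrewed, counter-clockwise seen from above; it rises 4 mm a turn. It starts 1.9 to 3.0 rad up, already on its thread. It turns with a light even drag of about 0.06 N m and stays where it is left; at the stop the torque rises sharply. Upper end of travel 4.5.
- cup_a: White porcelain espresso cup, 64 mm across the rim, 55 mm high, small side handle; stands just behind (+x of) the stand. Origin: centre of its foot. Bystander.
- cup_b: A second such cup, apart from the stand, to the left, back left or back right (it, the salt mill and the jar swap places). Origin: centre of its foot. Bystander.
- stopper: Glass carafe stopper, 42 mm across, 58 mm high, standing in front (-x) of the stand. Origin: centre of its underside. Bystander.
- toolbox: Green plastic toolbox 154 x 274 mm, 121 mm high (152 with handle), sliding clamp latch on its front; on the right. Origin: centre of its underside. Bystander.
- salt_mill: Dark wooden salt mill, loose, 56 mm across and 136 mm high, smooth, with no metal nut. Origin: centre of its underside. Bystander.
- jar: Glass jar with steel lid, 72 mm across, 100 mm high. Origin: centre of its underside. Bystander.
- spoon: Steel spoon 150 mm long lying on the worktop, to the left. Bystander.

How it is judged (in metres and radians):
On the way, in this order (a step that is already met when the one before it is completed fails the run):
1. the clamp knob has clicked over into its locked seat (past 1.0 rad) (value of joint clamp_knob above 1 rad), for 0.2 s.
2. then the top nut is screwed down until it bottoms out (within 0.08 rad of its stop) (value of joint nut_turn below 0.08 rad), for 0.1 s.
At the end, for the whole second after the job is handed in: The nut stands still a quarter turn up from its stop (1.2 to 1.94 rad), the fingers grip it (over 5 N, tool point within 25 mm of its axis), and the clamp knob is still in its locked seat (over 1.0 rad) (value of joint nut_turn between 1.2 and 1.94 rad and velocity of joint nut_turn between -0.1 and 0.1 rad/s and contact force between the fingers and top_nut above 5 N and horizontal distance between the grasp point and top_nut below 0.025 m and value of joint clamp_knob above 1 rad); the arm keeps its last pose, push and grip.
It fails at once if a bystander (cups, stopper, toolbox, salt mill, jar, spoon) is moved more than 30 mm or a cup, the stopper, the salt mill or the jar is tipped over (distance of any of cup_a, cup_b, stopper, toolbox, salt_mill, jar, spoon from where it was at the start of the episode above 0.03 m or angle between any of cup_a, cup_b, stopper, salt_mill, jar's own z axis and vertical above 0.5 rad).
It also fails if it takes over 64 s, if anything falls off the work surface, if the arm or the gripper's body presses on something with over 40 N, if the wrist force passes 120 N, or if a joint passes its speed limit or range.

### The arm

A 6-joint arm with a two-finger parallel gripper is mounted at the origin on the work surface. World frame = base frame: x ahead of the robot, y to its left, z up, the work surface at z = 0. Lengths are in m, angles in degrees, forces in N, time in s.
With the tool pointing down it reaches from about 0.3 to 0.75 m from the base axis. Payload 8.5 kg.
Tool frame: the origin (TCP) lies between the finger pads, 19 mm behind the fingertips; this is the grasp point; z points along the fingers, y is the line along which they close (so a half turn about z gives the same grasp; the last joint's range is limited). The gripper opens to 85 mm and grips with 20 to 120 N. Pads are 22 mm wide; open, the fingers measure 114 mm over their backs; the gripper's body (76 mm by 85 mm) begins 54 mm behind the grasp point. The pads swing forward as they close: fully open they stand 13 mm farther back than shut.
Start: joints at [-88.654, 21.807, 74.336, -0, 83.858, -12.336], TCP at [0.13, -0.534, 0.25] pointing down, gripper open.
Joint ranges: [-178.18, 178.18], [-50.72, 133.34], [12.68, 142.11], [-81.47, 261.47], [9.98, 163.14], [-165.26, 165.26]. Speed limits (degrees/s): [136.94, 136.94, 180, 180, 180, 180].

### API

Orientations are given as a 3x3 rotation matrix whose columns are the frame's x, y, z axes.
In Python, from rig import observe, get_image, close_job gives the robot as it stands.
- The arm moves only by the tool creep_tool, called after "Request:" by a JSON object that holds its "op" and its "data", one argument or row to a line. Schema: {"type":"object","properties":{"motion":{"type":"array","items":{"type":"array","items":{"type":"number"},"minItems":5,"maxItems":5},"minItems":1,"maxItems":10},"clamp_n":{"type":"number"},"only":{"type":"string"},"quiet":{"type":"boolean"},"lines":{"type":"string"}},"required":["motion"],"additionalProperties":false}. motion is a list of rows, 1 to 10 of them, each of 5 numbers: dx, dy, dz in shares of the most that a row can go, 1 being 50 mm, then a turn about the tool's z in a scale on which 1.0 is 360 degrees, then the finger opening in m; each row shifts and turns the commanded pose from where the row before left it, along the tool's axes as they then stand; what a row does not reach is not made up. A row lasts 1/10 s, in which the tool goes at most 0.05 m and 8.59 degrees, less where a joint would pass 70% of its speed; a pose out of reach is approached as far as the arm can. The fingers move at their own pace and stop on an object; clamp_n is the grip in N (left out, the last holds). Time passes only in rows, so rows that do not move let the fingers close. The tool returns the time, the measured TCP pose, the force, the opening and the grip force at its end. only (a regular expression) keeps the lines of the reply that match it, lines (a string "A,B") keeps lines A to B, and quiet returns only ok. Input that does not fit is refused with a message, and nothing moves.
- observe(): the state, without advancing time (a new reading comes with each control period).
- get_image(name): name is "scene" or "top" or "wrist"; returns a dict with "pixels" (400x640x3 uint8, red, green, blue), "depth" (400x640 float32, m along the optical axis (not along the pixel's ray), 0 where there is no reading), "K" (3x3 intrinsics, pixels), "distortion" ([k1, k2, p1, p2, k3] as OpenCV has them; the pictures are not rectified), "extrinsics" (4x4, takes a point from world to camera coordinates). Camera axes: x right, y down, z forward; pixel columns grow to the right and rows downward; lengths in m; the calibration is good to about 2 mm. A picture is of the moment at which its call begins.
- close_job(): hands the job in; it is judged then, once.
The state is a dict: "time_s": time; "q": joint angles; "qvel": joint speeds; "joint_efforts": joint torques, N m; "position": TCP position; "tool_rot": TCP orientation; "ft_force": force on the tool from outside, world axes, zero at the start; "wrist_torque": the same for the moment, N m; "grip_width": finger opening in m; "gripper_force": force on a finger pad.
Only numpy, scipy, OpenCV 4.12 (cv2) and the standard library are available. Lean on these libraries where they do the work, as an engineer would, in place of code of your own. Each camera call takes 0.05 s, during which the arm holds its last target. There are 200 camera calls.

## Working session

There is one attempt and no reset: what is moved stays moved. The work goes in short steps, Python scripts to look and compute and a tool call to move; the robot and the scene stay as the last step left them, time stands still between calls to the robot, and variables do not carry over. Pictures are saved under pics/ and viewed, at most 10 in all, crops included, and the job is handed in when it is done.

```bash
ls; mkdir -p pics; python3 - <<'E'
from rig import observe,get_image
import cv2,numpy as np
s=observe();print(s['time_s'],s['position'],s['tool_rot'])
for n in ['scene','top']:
    d=get_image(n);cv2.imwrite(f'pics/{n}0.png',d['pixels'][:,:,::-1]);np.savez(f'{n}0.npz',**d)
    E=d['extrinsics'];print(n,-E[:3,:3].T@E[:3,3],d['K'][0],d['distortion'])
E
```

```text
pics
0.0 [ 0.13008225 -0.53411709  0.24939684] [[ 9.71627778e-01  2.36515240e-01 -3.93166295e-05]
 [ 2.36515033e-01 -9.71626678e-01  1.49618660e-03]
 [ 3.15669848e-04 -1.46303544e-03 -9.99998880e-01]]
scene [ 1.32194855 -0.20849764  0.98851347] [466.60380561   0.         319.37367182] [-0.08192741  0.          0.          0.          0.        ]
top [ 0.29413543 -0.02812031  1.48398953] [505.02601645   0.         325.21013532] [-0.1359965  0.         0.         0.         0.       ]
```

View pics/scene0.png

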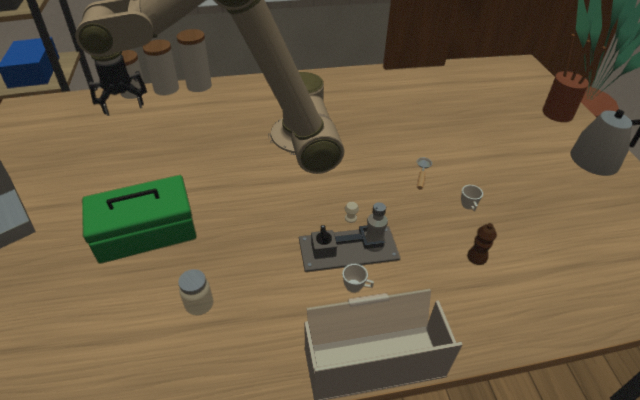

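View pics/top0.png

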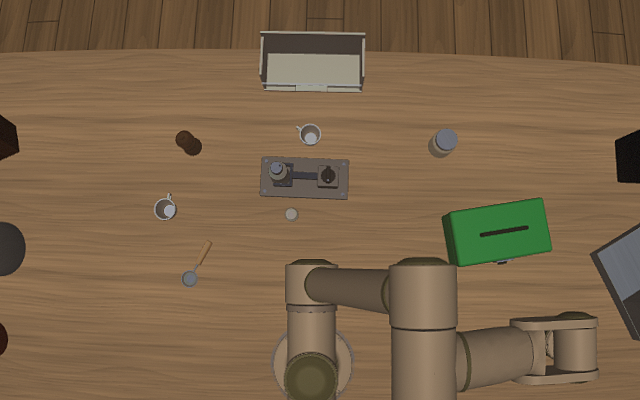

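The scene view shows the stand at about (348,248), with the knob at (324,233) and the nut at (379,209). In the top view the stand is at (305,178), the knob at (328,175) and the nut at (277,168). I'll zoom in on both.

```bash
cat > h.py <<'E'
import numpy as np,cv2
def ray(d,u,v):
    p=cv2.undistortPoints(np.array([[[u,v]]],float),d['K'],d['distortion'])[0,0]
    E=d['extrinsics'];R=E[:3,:3];return -R.T@E[:3,3],R.T@np.array([p[0],p[1],1.])
def onz(d,u,v,z):
    c,r=ray(d,u,v);return c+r*(z-c[2])/r[2]
def proj(d,P):
    E=d['extrinsics'];return cv2.projectPoints(np.array(P,float).reshape(-1,3),cv2.Rodrigues(E[:3,:3])[0],E[:3,3],d['K'],d['distortion'])[0][:,0]
def tri(a,b):
    (c1,r1),(c2,r2)=a,b
    t=np.linalg.lstsq(np.c_[r1,-r2],c2-c1,rcond=None)[0]
    p,q=c1+t[0]*r1,c2+t[1]*r2;return (p+q)/2,np.linalg.norm(p-q)
E
python3 - <<'E'
from h import *
S=dict(np.load('scene0.npz'));T=dict(np.load('top0.npz'))
a=S['pixels'][190:280,290:410,::-1];b=T['pixels'][140:215,250:360,::-1]
f=lambda x:cv2.resize(x,None,fx=5,fy=5,interpolation=cv2.INTER_CUBIC)
cv2.imwrite('pics/sc.png',f(a));cv2.imwrite('pics/tc.png',f(b))
print(onz(T,277,168,.16),onz(T,328,175,.087),onz(T,305,178,.012))
print(tri(ray(T,277,168),ray(S,379,207)),tri(ray(T,328,175),ray(S,323,228)))
E
```

```text
[0.54057516 0.10142709 0.16      ] [ 0.5372536  -0.03534238  0.087     ] [0.53983691 0.03202253 0.012     ]
(array([0.54210347, 0.10452818, 0.1557369 ]), np.float64(0.005510304184853948)) (array([ 0.53577375, -0.03453703,  0.09635344]), np.float64(0.0015420404179803042))
```

View pics/sc.png

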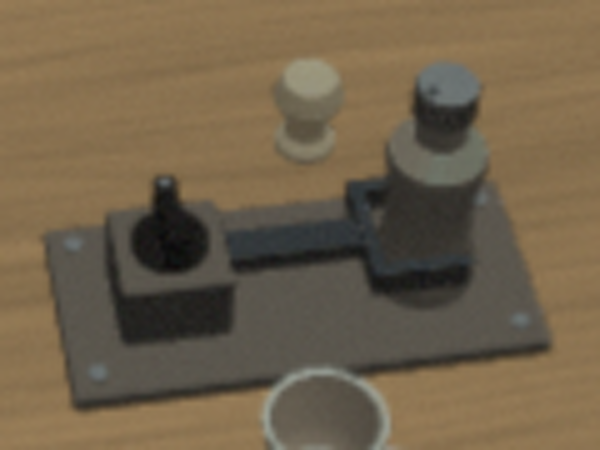

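View pics/tc.png

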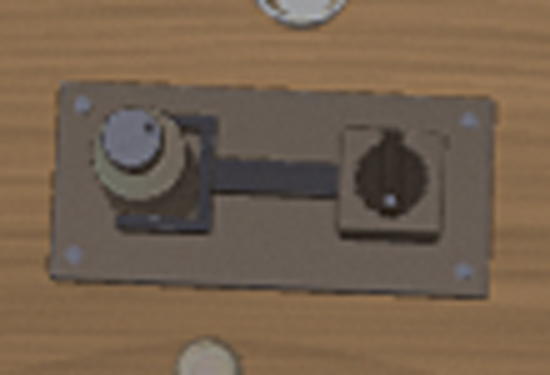

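The scene crop shows the nut top centred at (447,84), with its pip at (433,90), and the knob bar end-on at x=165. In the top crop the plate corners are (63,83), (494,98), (488,297) and (51,282). The nut is at (132,138) and the knob disc at (391,177).

```bash
python3 - <<'E'
from h import *
S=dict(np.load('scene0.npz'));T=dict(np.load('top0.npz'))
t=lambda x,y:((x+.5)/5-.5+250,(y+.5)/5-.5+140)
s=lambda x,y:((x+.5)/5-.5+290,(y+.5)/5-.5+190)
C=np.array([onz(T,*t(*c),.012) for c in [(63,83),(494,98),(488,297),(51,282)]]);print(C)
D=np.array([onz(S,*s(*c),.012) for c in [(548,345),(78,402),(45,232),(492,180)]]);print('scene corners',D, D.mean(0))
o=C.mean(0);ey=C[0]+C[3]-C[1]-C[2];ey/=np.linalg.norm(ey);yaw=np.degrees(np.arctan2(-ey[0],ey[1]))
print('c',o,'yaw',yaw,'sizes',np.linalg.norm(np.diff(C,axis=0),axis=1))
print('nut pred',o+.07*ey,'knob pred',o-.07*ey)
print('nut',tri(ray(T,*t(132,138)),ray(S,*s(447,84))))
print('knob dot',tri(ray(T,*t(389,200)),ray(S,*s(165,182))))
print('knob disc',onz(T,*t(391,177),.063),onz(S,*s(170,240),.063))
print('stopper',onz(T,*t(208,365),.04))
E
```

```text
[[ 0.60295259  0.16137456  0.012     ]
 [ 0.59929661 -0.09536949  0.012     ]
 [ 0.48003169 -0.09361454  0.012     ]
 [ 0.48330678  0.16378071  0.012     ]]
scene corners [[ 0.60437267  0.16237658  0.012     ]
 [ 0.59792939 -0.09095464  0.012     ]
 [ 0.47937257 -0.08959529  0.012     ]
 [ 0.4841365   0.16684619  0.012     ]] [0.54145278 0.03716821 0.012     ]
c [0.54139692 0.03404281 0.012     ] yaw -0.7723530075960254 sizes [0.25677008 0.11927784 0.25741609]
nut pred [0.5423405  0.10403645 0.012     ] knob pred [ 0.54045334 -0.03595083  0.012     ]
nut (array([0.54321303, 0.10546526, 0.15892311]), np.float64(0.0024209879120949975))
knob dot (array([ 0.52369178, -0.03313185,  0.09064572]), np.float64(0.0015954971721308785))
knob disc [ 0.54141777 -0.03489569  0.063     ] [ 0.54001061 -0.03217045  0.063     ]
stopper [0.43361711 0.06784598 0.04      ]
```

Both views agree. The knob is at about (0.541, -0.0345) and the nut at about (0.543, 0.1045), with its top at 0.158. The stand yaw is -0.8°. I'll turn to align, then cross at height.

The manual's scale: shifts go in shares of 50 mm and turns go in shares of 360 degrees. Converting my numbers, -0.0361 m is -0.722, 0.0289 m is 0.578, 7.25 degrees is 0.0201.

Request:
{"op": "creep_tool", "data": {
  "motion": [
    [0,0,0,0.0201,0.085],
    [0,0,0,0.0201,0.085],
    [0.578,-0.722,0,0,0.085],
    [0.578,-0.722,0,0,0.085],
    [0.578,-0.722,0,0,0.085],
    [0.578,-0.722,0,0,0.085],
    [0.578,-0.722,0,0,0.085],
    [0.578,-0.722,0,0,0.085],
    [0.578,-0.722,0,0,0.085]
  ]
}}

```text
time_s: 1.0
position: [0.3367, -0.2829, 0.2499]
tool_rot: [[1.0, -0.015, -0.0], [-0.015, -1.0, 0.0], [-0.0, -0.0, -1.0]]
ft_force: [0.3, -1.0, -0.1]
grip_width: 0.0849
gripper_force: 0.0
```

Request:
{"op": "creep_tool", "data": {
  "motion": [
    [0.578,-0.722,0,0,0.085],
    [0.578,-0.722,0,0,0.085],
    [0.578,-0.722,0,0,0.085],
    [0.578,-0.722,0,0,0.085],
    [0.578,-0.722,0,0,0.085],
    [0.578,-0.722,0,0,0.085],
    [0,0,0,0,0.06],
    [0,0,0,0,0.06]
  ]
}}

```text
time_s: 1.8
position: [0.5125, -0.0698, 0.2495]
tool_rot: [[1.0, -0.012, -0.001], [-0.012, -1.0, 0.0], [-0.001, -0.0, -1.0]]
ft_force: [-0.6, 0.6, -0.2]
grip_width: 0.0602
gripper_force: 0.0
```

```bash
python3 - <<'E'
from rig import *
import cv2,numpy as np
d=get_image('wrist');np.savez('w1.npz',**d);cv2.imwrite('pics/w1.png',d['pixels'][:,:,::-1]);print(observe()['q'])
E
```

```text
[-2.09815856e+01  1.85246739e+01  7.94886472e+01 -1.71317720e-02
  8.20407040e+01  6.98187353e+01]
```

View pics/w1.png

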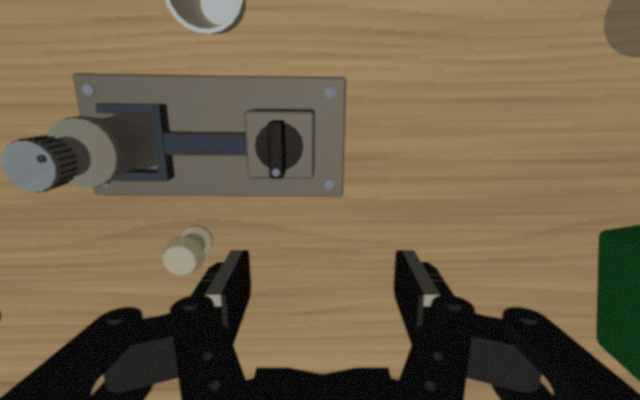

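In the wrist view the knob bar runs from (277,121) to (276,177), centred at about (277,149). The nut's top disc is at about (33,165), with its pip at (40,158).

```bash
python3 - <<'E'
from h import *
T=dict(np.load('top0.npz'));S=dict(np.load('scene0.npz'));W=dict(np.load('w1.npz'))
t=lambda x,y:((x+.5)/5-.5+250,(y+.5)/5-.5+140)
s=lambda x,y:((x+.5)/5-.5+290,(y+.5)/5-.5+190)
for n,px in [('far',(277,121)),('near',(276,177)),('c',(277,149))]: print(n,onz(W,*px,.087))
print('disc',onz(W,279,147,.063))
print('nut',onz(W,33,165,.158),tri(ray(W,33,165),ray(T,*t(132,138))),tri(ray(W,33,165),ray(S,*s(447,84))))
print('dot',tri(ray(W,276,172),ray(T,*t(389,200))),tri(ray(W,276,172),ray(S,*s(165,182))))
E
```

```text
far [ 0.56247709 -0.03593163  0.087     ]
near [ 0.51763247 -0.03294485  0.087     ]
c [ 0.54055999 -0.03486753  0.087     ]
disc [ 0.53864476 -0.03364023  0.063     ]
nut [0.54308604 0.10334428 0.158     ] (array([0.54306589, 0.10437785, 0.15689837]), np.float64(0.00045670812168173826)) (array([0.54203095, 0.10650548, 0.15610089]), np.float64(0.0027507075124844466))
dot (array([ 0.52312984, -0.03392991,  0.09307715]), np.float64(5.286809591814767e-05)) (array([ 0.52226234, -0.03270157,  0.0888872 ]), np.float64(0.0013890940514772123))
```

Converted, 0.04 m is 0.8, -0.0357 m is -0.714.

Request:
{"op": "creep_tool", "data": {
  "motion": [
    [0.55,-0.714,0,0,0.05],
    [0,0,0.8,0,0.05],
    [0,0,0.8,0,0.05],
    [0,0,0.8,0,0.05],
    [0,0,0.4,0,0.05],
    [0,0,0,0,0.05],
    [0,0,0,0,0.05]
  ]
}}

```text
time_s: 2.55
position: [0.5406, -0.0363, 0.1109]
tool_rot: [[1.0, -0.016, 0.001], [-0.016, -1.0, -0.0], [0.001, 0.0, -1.0]]
ft_force: [0.1, -0.4, 0.3]
grip_width: 0.0501
gripper_force: 0.0
```

```bash
python3 - <<'E'
from rig import *
import cv2,numpy as np
d=get_image('wrist');np.savez('w2.npz',**d);cv2.imwrite('pics/w2.png',d['pixels'][:,:,::-1])
E
```

```text
(no output)
```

View pics/w2.png

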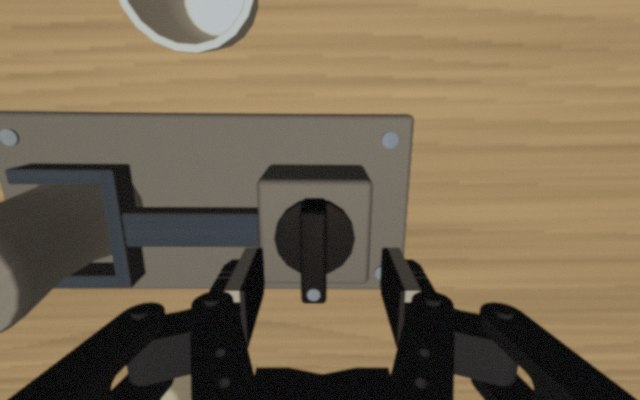

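The bar is centred at x≈314, between pads whose midpoint is at x≈322. That puts it about 2 mm to the tool's -y side, as expected. I'll shift, descend and grip.

Converted, 0.013 m is 0.26, 0.0125 m is 0.25.

```bash
python3 - <<'E'
from h import *
W=dict(np.load('w2.npz'));print(onz(W,314,200,.087),onz(W,314,301,.087))
E
```

```text
[ 0.56739412 -0.03392287  0.087     ] [ 0.5179072  -0.03283588  0.087     ]
```

Request:
{"op": "creep_tool", "data": {
  "motion": [
    [0,-0.03,0.26,0,0.05],
    [0,0,0.25,0,0.05],
    [0,0,0,0,0.05],
    [0,0,0,0,0.0],
    [0,0,0,0,0.0],
    [0,0,0,0,0.0],
    [0,0,0,0,0.0],
    [0,0,0,0,0.0],
    [0,0,0,0,0.0]
  ],
  "clamp_n": 40
}}

```text
time_s: 3.5
position: [0.5409, -0.0325, 0.0859]
tool_rot: [[1.0, -0.014, 0.002], [-0.014, -1.0, 0.002], [0.002, -0.002, -1.0]]
ft_force: [-0.4, 8.2, 7.0]
grip_width: 0.0109
gripper_force: 41.5
```

Converted, -0.0015 m is -0.03, 8 degrees is 0.0222.

Request:
{"op": "creep_tool", "data": {
  "motion": [
    [0,-0.03,0,0,0],
    [0,0,0,0.0222,0],
    [0,0,0,0.0222,0],
    [0,0,0,0.0222,0],
    [0,0,0,0.0222,0]
  ],
  "clamp_n": 60
}}

```text
time_s: 4.0
position: [0.5407, -0.0329, 0.0859]
tool_rot: [[0.838, -0.546, 0.001], [-0.546, -0.838, -0.002], [0.002, 0.001, -1.0]]
ft_force: [-3.4, -3.3, 7.0]
grip_width: 0.0106
gripper_force: 63.0
```

Request:
{"op": "creep_tool", "data": {
  "motion": [
    [0,0,0,0.0222,0],
    [0,0,0,0.0222,0],
    [0,0,0,0.0222,0],
    [0,0,0,0.0222,0],
    [0,0,0,0.0111,0],
    [0,0,0,0,0],
    [0,0,0,0,0]
  ]
}}

```text
time_s: 4.7
position: [0.5402, -0.0333, 0.0859]
tool_rot: [[0.361, -0.933, -0.0], [-0.933, -0.361, -0.002], [0.002, 0.001, -1.0]]
ft_force: [-5.7, -6.1, 9.4]
grip_width: 0.0107
gripper_force: 63.2
```

The tool yaw is now -68.8°, which is the lock stop. I'll release, rise and check.

Converted, -0.04 m is -0.8, -0.03 m is -0.6.

Request:
{"op": "creep_tool", "data": {
  "motion": [
    [0,0,0,0,0.05],
    [0,0,0,0,0.05],
    [0,0,0,0,0.05],
    [0,0,-0.6,0,0.05],
    [0,0,-0.8,0,0.05],
    [0,0,-0.8,0,0.05],
    [0,0,-0.8,0,0.05],
    [0,0,0,0,0.05],
    [0,0,0,0,0.05]
  ]
}}

```text
time_s: 5.6
position: [0.5406, -0.032, 0.2349]
tool_rot: [[0.362, -0.932, 0.001], [-0.932, -0.362, -0.0], [0.001, -0.001, -1.0]]
ft_force: [0.1, 0.4, 0.3]
grip_width: 0.0499
gripper_force: 0.0
```

```bash
python3 - <<'E'
from rig import *
import cv2,numpy as np
d=get_image('wrist');np.savez('w3.npz',**d);cv2.imwrite('pics/w3.png',d['pixels'][:,:,::-1]);print(observe()['q'])
E
```

```text
[-1.59318579e+01  2.16484798e+01  7.73662606e+01  5.23821662e-03
  8.10486031e+01  1.42875489e+02]
```

View pics/w3.png

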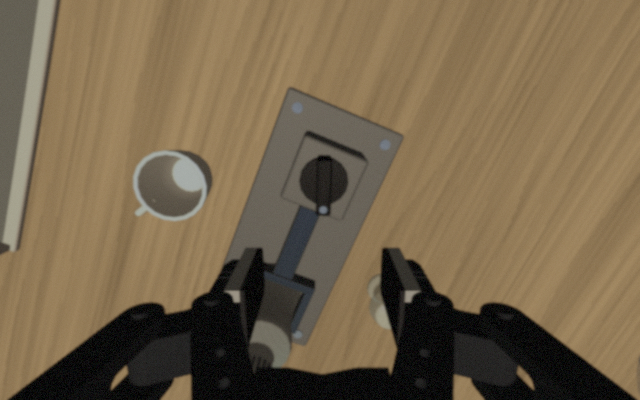

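The knob bar is turned relative to the block and lies along the tool x axis at -69°, held in the locked seat. Next I'll unwind the wrist by about -264° to leave range for turning the nut.

Converted, -8.5 degrees is -0.0236.

Request:
{"op": "creep_tool", "data": {
  "motion": [
    [0,0,0,-0.0236,0.06],
    [0,0,0,-0.0236,0.06],
    [0,0,0,-0.0236,0.06],
    [0,0,0,-0.0236,0.06],
    [0,0,0,-0.0236,0.06],
    [0,0,0,-0.0236,0.06],
    [0,0,0,-0.0236,0.06],
    [0,0,0,-0.0236,0.06],
    [0,0,0,-0.0236,0.06],
    [0,0,0,-0.0236,0.06]
  ],
  "quiet": true
}}

```text
ok
```

Request:
{"op": "creep_tool", "data": {
  "motion": [
    [0,0,0,-0.0236,0.06],
    [0,0,0,-0.0236,0.06],
    [0,0,0,-0.0236,0.06],
    [0,0,0,-0.0236,0.06],
    [0,0,0,-0.0236,0.06],
    [0,0,0,-0.0236,0.06],
    [0,0,0,-0.0236,0.06],
    [0,0,0,-0.0236,0.06],
    [0,0,0,-0.0236,0.06],
    [0,0,0,-0.0236,0.06]
  ],
  "quiet": true
}}

```text
ok
```

Request:
{"op": "creep_tool", "data": {
  "motion": [
    [0,0,0,-0.0236,0.06],
    [0,0,0,-0.0236,0.06],
    [0,0,0,-0.0236,0.06],
    [0,0,0,-0.0236,0.06],
    [0,0,0,-0.0236,0.06],
    [0,0,0,-0.0236,0.06],
    [0,0,0,-0.0236,0.06],
    [0,0,0,-0.0236,0.06],
    [0,0,0,-0.0236,0.06],
    [0,0,0,-0.0236,0.06]
  ]
}}

```text
time_s: 8.65
position: [0.5401, -0.032, 0.2328]
tool_rot: [[-0.993, -0.114, -0.003], [-0.114, 0.993, 0.001], [0.003, 0.001, -1.0]]
ft_force: [0.5, 0.2, -0.2]
grip_width: 0.06
gripper_force: 0.0
```

```bash
python3 -c "
from rig import *
import numpy as np
s=observe();print(s['q']);print(s['tool_rot'].T@(np.array([.5425,.1055,.235])-s['position']))"
```

```text
[-1.59370889e+01  2.17361465e+01  7.74052190e+01  3.26219946e-03
  8.10484040e+01 -1.12475019e+02]
[-0.01806851  0.13634024 -0.00208593]
```

Converted, 0.0455 m is 0.91, 0.0453 m is 0.906.

Request:
{"op": "creep_tool", "data": {
  "motion": [
    [-0.12,0.91,0,0,0.06],
    [-0.12,0.91,0,0,0.06],
    [-0.12,0.906,0.4,0,0.06],
    [0,0,0.3,0,0.06],
    [0,0,0,0,0.06],
    [0,0,0,0,0.06]
  ]
}}

```text
time_s: 9.25
position: [0.5436, 0.1049, 0.1989]
tool_rot: [[-0.994, -0.107, -0.002], [-0.107, 0.994, -0.0], [0.002, 0.0, -1.0]]
ft_force: [0.6, -0.4, 0.1]
grip_width: 0.0603
gripper_force: 0.0
```

```bash
python3 - <<'E'
from rig import *
import cv2,numpy as np
d=get_image('wrist');np.savez('w4.npz',**d);cv2.imwrite('pics/w4.png',d['pixels'][:,:,::-1]);print(observe()['q'],observe()['position'])
E
```

```text
[-1.36347877e+00  2.45630140e+01  7.86117187e+01 -5.63029391e-03
  7.68447159e+01 -9.74890717e+01] [0.54392103 0.10456418 0.1995511 ]
```

View pics/w4.png

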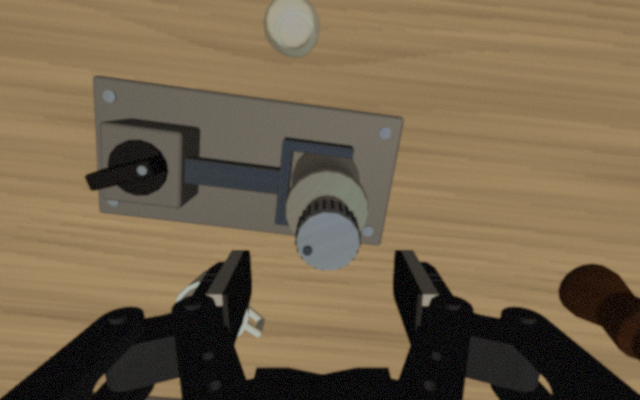

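The nut top is centred at about (329,239) with a 31 px radius, and the pip is at (308,251). The knob at (135,168) is clearly turned into its locked position.

```bash
python3 - <<'E'
from h import *
from rig import observe
W=dict(np.load('w4.npz'));T=dict(np.load('top0.npz'))
p=onz(W,329,239,.1565);s=observe();print(p,tri(ray(W,329,239),ray(T,276.0,167.2)))
for P in (p,[.5425,.1055,.15]): print(s['tool_rot'].T@(np.array(P)-s['position']))
print(proj(W,[list(s['position'][:2])+[.1565]]), np.linalg.norm(onz(W,360,239,.1565)-p))
E
```

```text
[0.54123523 0.10760064 0.1565    ] (array([0.54574371, 0.10702158, 0.14496876]), np.float64(0.0027016136722069753))
[0.00233134 0.00330795 0.04305175]
[0.00129574 0.00108465 0.0495515 ]
[[322.39682216 243.32906568]] 0.01552516243337228
```

Converted, 0.03 m is 0.6, 0.0175 m is 0.35.

Request:
{"op": "creep_tool", "data": {
  "motion": [
    [0.03,0.044,0.6,0,0.06],
    [0,0,0.35,0,0.05],
    [0,0,0,0,0.05],
    [0,0,0,0,0],
    [0,0,0,0,0],
    [0,0,0,0,0],
    [0,0,0,0,0],
    [0,0,0,0,0]
  ],
  "clamp_n": 40
}}

```text
time_s: 10.1
position: [0.5426, 0.1075, 0.1534]
tool_rot: [[-0.994, -0.108, 0.003], [-0.108, 0.994, 0.001], [-0.003, 0.0, -1.0]]
ft_force: [-1.3, 4.0, 7.3]
grip_width: 0.0305
gripper_force: 39.8
```

```bash
python3 -c "
from rig import *
s=observe();print(s['wrist_torque'],s['q'])"
```

```text
[ 0.58881121  0.17214618 -0.01349305] [-1.06834445e+00  2.71155176e+01  8.27222325e+01  3.51037057e-02
  7.00038873e+01 -9.72655416e+01]
```

The grip is good: width 30.5 mm at 40 N. Screwing down.

Converted, 0.0005 m is 0.01, 0.0001 m is 0.002, 8 degrees is 0.0222.

Request:
{"op": "creep_tool", "data": {
  "motion": [
    [0,0.01,0.002,0.0222,0],
    [0,0,0.002,0.0222,0],
    [0,0,0.002,0.0222,0],
    [0,0,0.002,0.0222,0],
    [0,0,0.002,0.0222,0],
    [0,0,0.002,0.0222,0],
    [0,0,0.002,0.0222,0],
    [0,0,0.002,0.0222,0],
    [0,0,0.002,0.0222,0],
    [0,0,0.002,0.0222,0]
  ],
  "clamp_n": 40
}}

```text
time_s: 11.1
position: [0.5426, 0.1078, 0.1525]
tool_rot: [[-0.273, 0.962, 0.003], [0.962, 0.273, -0.0], [-0.001, 0.003, -1.0]]
ft_force: [-0.7, 2.9, 6.9]
grip_width: 0.0303
gripper_force: 40.0
```

```bash
python3 -c "
from rig import *
s=observe();print(s['wrist_torque'],s['q'][5])"
```

```text
[0.39361836 0.28340691 0.05273089] -16.889281734685056
```

Request:
{"op": "creep_tool", "data": {
  "motion": [
    [0,0,0.002,0.0167,0],
    [0,0,0.002,0.0167,0],
    [0,0,0,0,0]
  ]
}}

```text
time_s: 11.4
position: [0.5426, 0.1078, 0.1524]
tool_rot: [[-0.07, 0.998, 0.003], [0.998, 0.07, 0.0], [-0.0, 0.003, -1.0]]
ft_force: [-1.1, 2.9, 7.9]
grip_width: 0.0303
gripper_force: 40.0
```

```bash
python3 -c "
from rig import *
s=observe();print(s['wrist_torque'],s['q'][5])"
```

```text
[ 0.37720553  0.32424703 -0.10166496] -5.039482444709969
```

Converted, 0.0001 m is 0.002, 6 degrees is 0.0167.

```bash
t(){ python3 -c "
from rig import *
s=observe();print('TZ',s['wrist_torque'][2],s['q'][5],s['joint_efforts'][5])"; }
```

Request:
{"op": "creep_tool", "data": {
  "motion": [
    [0,0,0.002,0.0167,0],
    [0,0,0.002,0.0167,0],
    [0,0,0,0,0]
  ],
  "only": "ft"
}}

```text
ft_force: [-0.2, 2.7, 8.7]
```

```bash
t
```

```text
TZ -0.027819273117693347 6.956484639892008 0.8548413030803204
```

Request:
{"op": "creep_tool", "data": {
  "motion": [
    [0,0,0.002,0.0167,0],
    [0,0,0.002,0.0167,0],
    [0,0,0,0,0]
  ],
  "only": "ft"
}}

```text
ft_force: [-0.4, 2.6, 8.7]
```

```bash
t
```

```text
TZ -0.0703036002204479 18.95977078285177 0.8544721081852913
```

Request:
{"op": "creep_tool", "data": {
  "motion": [
    [0,0,0.002,0.0167,0],
    [0,0,0.002,0.0167,0],
    [0,0,0,0,0]
  ],
  "only": "ft"
}}

```text
ft_force: [-3.9, -3.7, 10.9]
```

```bash
t
```

```text
TZ 0.4554205686333879 30.898048417318687 1.4128987491130829
```

Request:
{"op": "creep_tool", "data": {
  "motion": [
    [0,0,0.002,0.0167,0],
    [0,0,0.002,0.0167,0],
    [0,0,0,0,0]
  ],
  "only": "ft"
}}

```text
ft_force: [-2.0, 1.0, 9.1]
```

```bash
t
```

```text
TZ 0.5153689846397207 42.89461142438867 1.4983854442834854
```

The torque rose sharply to about 0.5 N m after roughly 122° (2.1 rad, inside the expected 1.9–3.0), and then the fingers slipped. The nut has bottomed. I'll hold, then back off 92°.

Converted, -0.0001 m is -0.002, -8 degrees is -0.0222.

```bash
python3 -c "
from rig import *
import cv2,numpy as np
d=get_image('wrist');cv2.imwrite('pics/w5.png',d['pixels'][:,:,::-1])"
```

Request:
{"op": "creep_tool", "data": {
  "motion": [
    [0,0,0,0,0],
    [0,0,0,0,0],
    [0,0,-0.002,-0.0222,0],
    [0,0,-0.002,-0.0222,0],
    [0,0,-0.002,-0.0222,0],
    [0,0,-0.002,-0.0222,0],
    [0,0,-0.002,-0.0222,0],
    [0,0,-0.002,-0.0222,0]
  ],
  "clamp_n": 50,
  "only": "ft"
}}

```text
ft_force: [-0.3, 0.1, 8.4]
```

Request:
{"op": "creep_tool", "data": {
  "motion": [
    [0,0,-0.002,-0.0222,0],
    [0,0,-0.002,-0.0222,0],
    [0,0,-0.002,-0.0222,0],
    [0,0,-0.002,-0.0222,0],
    [0,0,-0.002,-0.0222,0],
    [0,0,-0.002,-0.0111,0],
    [0,0,0,0,0],
    [0,0,0,0,0],
    [0,0,0,0,0],
    [0,0,0,0,0]
  ]
}}

```text
time_s: 14.45
position: [0.5429, 0.1075, 0.1527]
tool_rot: [[-0.745, 0.667, 0.004], [0.667, 0.745, -0.0], [-0.003, 0.002, -1.0]]
ft_force: [-0.2, 1.3, 7.1]
grip_width: 0.0302
gripper_force: 49.2
```

```bash
python3 - <<'E'
from rig import *
import cv2
s=observe();print(s['wrist_torque'],s['q'][5],s['qvel'])
d=get_image('wrist')['pixels'][:,:,::-1];c=get_image('scene')['pixels'][180:300,290:420,::-1]
c=cv2.resize(c,None,fx=3.3333,fy=3.3333)[:400]
import numpy as np
cv2.imwrite('pics/w6.png',np.hstack([cv2.resize(d,(480,300)),cv2.resize(c,(320,300))]))
E
```

```text
[ 0.22036601 -0.06064025  0.14732132] -49.21748048872131 [-0.00044696 -0.05532047  0.03353001  0.06725588 -0.1068203  -0.04756988]
```

View pics/w6.png

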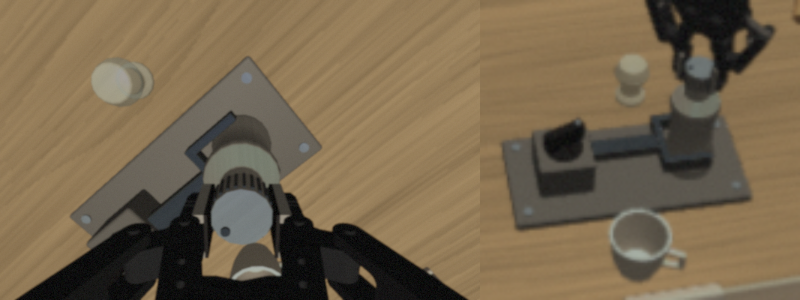

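The final picture shows the nut held between the pads, with its pip at (225,231). The knob is still locked and the cup and stopper are in place. The pip moved about 15° in the tool frame, which matches the slip at the stop, so the back-off is about 92°.

```bash
python3 -c "
from rig import *
print(close_job())"
```

```text
the job is handed in; nothing more can be done
None
```

The job is handed in, but I was not shown the verdict: the knob is locked, and the nut was bottomed out, backed off about 92° and is still gripped at about 49 N. The cup and stopper nearest the work are where they stood.

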